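# Lock the kit box's two turn latches

## Robot

A 6-joint arm with a two-finger parallel gripper is mounted at the origin on the work surface. World frame = base frame: x ahead of the robot, y to its left, z up, the work surface at z = 0. Lengths are in m, angles in rad, forces in N, time in s.
With the tool pointing down it reaches from about 0.275 to 0.85 m from the base axis. Payload 5.2 kg.
Tool frame: the origin (TCP) lies at the very end of the fingers, on their centre line; the grasp point (between the pads) lies 19 mm behind it; z points along the fingers, y is the line along which they close (so a half turn about z gives the same grasp; the last joint's range is limited). The gripper opens to 85 mm and grips with 20 to 120 N. Pads are 22 mm wide; open, the fingers measure 114 mm over their backs; the gripper's body (76 mm by 85 mm) begins 54 mm behind the grasp point. The pads swing forward as they close: fully open they stand 13 mm farther back than shut.
Start: joints at [1.127, 0.259, 1.535, -0, 1.348, -0.203], TCP at [0.131, 0.534, 0.231] pointing down, gripper open.
Joint ranges: [-3.14, 3.14], [-0.91, 2.08], [0.19, 2.58], [-1.22, 4.36], [0.22, 2.71], [-3.12, 3.12]. Speed limits (rad/s): [2.57, 2.57, 3.14, 3.14, 3.14, 3.14].

## Interface

Orientations are given as a unit quaternion [w, x, y, z].
In Python, from workcell import sense, grab_frame, camera_params, job_done, find_in, mark_of gives the robot as it stands. The module is installed in compiled form; this text tells all that it offers.
- The arm moves only by the tool arm_command, never from a script. Its arguments are lists of equal length, an entry for each row: "dp": the shift along the tool's x, y, z as a fraction of full scale, a list of three; "rot": the turn, a rotation vector about the tool's x, y, z as a fraction of full scale, a list of three. In form: {"dp": [[dx, dy, dz], ...], "rot": [[wx, wy, wz], ...]}. A call has 1 to 10 rows; each row is the pose to reach, as a shift and turn from the pose commanded when the call began, along the tool's axes at that moment, turning the shorter way round; what a row does not reach only later rows make up. Full scale, the value 1, is 10 cm for a shift and 180 degrees for a turn. A row lasts 1/8 s, in which the tool goes at most 62.5 mm and 10.7 degrees, less where a joint would pass 70% of its speed; a pose out of reach is approached as far as the arm can. A call with a number of a shift or a turn outside -1 to 1 is refused whole. A call with a gripper value outside its range is refused whole. "claw" is the closure, from 0 (fully open) to 1 (shut), set as the call begins (left out, the last holds). The fingers move at their own pace and stop on an object; "grip_force" is the grip in N (left out, the last holds). Time passes only in rows, so rows that repeat a pose let the fingers close. It gives the time, the measured TCP pose, the force, the opening and the grip force at its end, in the units of the state.
- sense(): the state, without advancing time (a new reading comes with each control period).
- grab_frame(name): name is "side" or "top"; returns the picture (384x512x3 uint8, red, green, blue); there is no depth.
- camera_params(name): a dict with "intrinsics" (3x3 intrinsics, pixels), "D" ([k1, k2, p1, p2, k3] as OpenCV has them; the pictures are not rectified), "rvec" (rotation vector, rad) and "tvec" (3), from world to camera coordinates, as OpenCV has them. Camera axes: x right, y down, z forward; pixel columns grow to the right and rows downward; lengths in m; the calibration is good to about 2 mm. A picture is of the moment at which its call begins. camera_params takes no time and is no camera call.
- job_done(): hands the job in; it is judged then, once.
Trained networks look in the newest picture that a camera, given by its name, has taken for a name from the list of things; names that differ only in an ending like _2 or _b are one class to them, and where a whole thing is asked for, a point or a joint stands for the part that bears it (a point fixed in the world has none). Each returns a list of dicts, best first, with "score" (0 to 1); they miss things now and then, are a little off and sometimes report something else, mostly with a low value. They report only what shows in the picture. A call takes as long as a camera call.
- find_in(camera, query): "rect" ([centre column, centre row, width, height] in pixels, round what is visible of it).
- mark_of(camera, query): "point" ([row, column] in pixels: a listed point, or the origin of a listed thing).
The state is a dict: "clock": time; "joint_positions": joint angles; "qd": joint speeds; "tau": joint torques, N m; "ee_pos": TCP position; "orientation": TCP orientation; "wrist_force": force on the tool from outside, world axes, zero at the start; "moment": the same for the moment, N m; "opening": finger opening in m; "gripper_force": force on a finger pad.
Only numpy, scipy, OpenCV 4.12 (cv2) and the standard library are available. Lean on these libraries where they do the work, as an engineer would, in place of code of your own. Each camera call takes 0.05 s, during which the arm holds its last target. There are 200 camera calls.

## Task

Lock the storage box: with one fingertip, gently push the post of each of its two turn latches round until the arm lies over the lid in line with the lid's rib, pointing straight at the other latch, and leave both so. Only push: do not pinch the latches, keep the lid in its seat, and leave the dumbbells, mug, bottle, tape roll and step block where they are.

Things in the scene. Friction and masses are not known exactly. Their poses are not given: they have to be found in the camera images.
- box: grey plastic storage box, fixed to the tile. Origin under its centre; x along its 200 mm width (away from the robot), y along its length. Body 200 x 220 x 100 mm, with a ledge 90 mm wide, 42 mm long and 108 mm high on each end (the middles of the ledges, 132 mm from the box's centre, carry the latch pivots)
- lid_top (a point): centre of the top of the grey lid, 206 x 216 mm and 8 mm thick, which lies loose in the box mouth, its top 108 mm above the tile, level with the ledges. A flat black rib (8 mm wide) runs along the lid's middle line towards each latch pivot, interrupted under the dumbbell
- latch_left: white plastic turn latch at the left (+y) end of the box. Origin on its upright pivot, level with the lid top; x along the arm to the post. Arm: flat bar 18 mm wide, ending 75 mm from the pivot, 4 to 13 mm above the lid. Turns fully round either way, about 2 N at the post, no stop when locked, stays where left. Locked: x points to the other latch; starts 0.9 rad or more from that, either side
- latch_left_post (a point): on the axis of the upright round finger post on the left latch's arm, 65 mm from the pivot: 14 mm thick, it stands 30 mm above the arm's top (its top is 43 mm above the lid's top); this point is 28 mm above the lid's top
- latch_right: white plastic turn latch at the right (-y) end of the box. Origin on its upright pivot, level with the lid top; x along the arm to the post. Arm: flat bar 18 mm wide, ending 75 mm from the pivot, 4 to 13 mm above the lid. Turns fully round either way, about 2 N at the post, no stop when locked, stays where left. Locked: x points to the other latch; starts 0.9 rad or more from that, either side
- latch_right_post (a point): on the axis of the upright round finger post on the right latch's arm, 65 mm from the pivot: 14 mm thick, it stands 30 mm above the arm's top (its top is 43 mm above the lid's top); this point is 28 mm above the lid's top
- bell_lid_c (a point): centre of a chrome mini dumbbell lying on the middle of the lid across the box (along its x): 140 mm long, hexagonal heads 44 mm across flats (51 mm across corners). Leave alone
- bell_tile_c (a point): centre of the second, equal chrome dumbbell, lying on the tile, 22 mm up. Leave alone
- mug_c (a point): middle of an upside-down white ceramic mug in front of the box, 95 mm tall, 82 mm wide, handle to 73 mm from its axis. Leave alone
- bottle_c (a point): middle of a stainless bottle with a clip-on lid, standing behind the box: 188 mm tall, 68 mm wide; the point is 90 mm up. Leave alone
- tape_c (a point): middle of a roll of sports tape lying flat behind the box: 90 mm wide, 40 mm tall. Leave alone
- step_c (a point): middle of a blue plastic step block to the left: 300 x 190 x 103 mm. Leave alone

How it is judged:
By the outcome, as a careful person would: the job done as asked, in the order asked, and still so for the second after the job is handed in, with the robot touching nothing.
It also fails if it takes over 72 s, if anything falls off the work surface, if the arm or the gripper's body presses on something with over 40 N, if the wrist force passes 120 N, or if a joint passes its speed limit or range.

## Working session

There is one attempt and no reset: what is moved stays moved. The work goes in short steps, Python scripts to look and compute and a tool call to move; the robot and the scene stay as the last step left them, time stands still between calls to the robot, and variables do not carry over. Pictures are saved under pics/ and viewed, at most 10 in all, crops included, and the job is handed in when it is done.

Besides the shell and the picture viewer there is one more tool, called by a JSON object that holds its "name" and its "arguments". arm_command: Moves the arm, as the interface text tells. Shift numbers are shares of 10 cm and turn numbers shares of 180 degrees, none past 1 either way. Its arguments: {"type":"object","properties":{"dp":{"type":"array","items":{"type":"array","items":{"type":"number"}}},"rot":{"type":"array","items":{"type":"array","items":{"type":"number"}}},"claw":{"type":"number"},"grip_force":{"type":"number"}},"required":["dp","rot"]}

```bash
mkdir -p pics; cat > h.py <<'E'
import numpy as np, cv2
from workcell import *
from scipy.spatial.transform import Rotation as R
def cam(n):
    p=camera_params(n); return [np.array(p[k],float) for k in("intrinsics","D","rvec","tvec")]
def ray(n,uv):
    K,D,r,t=cam(n); M=cv2.Rodrigues(r)[0]; t=t.reshape(3)
    q=cv2.undistortPoints(np.array([[uv]],float),K,D)[0,0]
    return -M.T@t, M.T@np.array([q[0],q[1],1])
def at_z(n,uv,z):
    c,d=ray(n,uv); return c+d*(z-c[2])/d[2]
def proj(n,P):
    K,D,r,t=cam(n); return cv2.projectPoints(np.array(P,float).reshape(-1,1,3),r,t,K,D)[0].reshape(-1,2)
def save(n,f):
    im=grab_frame(n); cv2.imwrite('pics/'+f,im[:,:,::-1]); return im
E
python3 - <<'E'
from h import *
a=save('top','a_top.png');b=save('side','a_side.png')
cv2.imwrite('pics/a.png',np.vstack([a,b])[:, :, ::-1])
Z=dict(box=0,lid_top=.108,latch_left=.108,latch_right=.108,latch_left_post=.136,latch_right_post=.136,bell_lid_c=.130)
for q,z in Z.items():
  for c in('top','side'):
    for m in mark_of(c,q)[:2]:
      uv=m['point'][::-1]; print(q,c,round(m['score'],2),np.round(uv,1),at_z(c,uv,z).round(4))
s=sense();print(s['clock'],s['ee_pos'],s['orientation'])
E
```

```text
box side 0.64 [253.6 227.9] [ 0.5631 -0.0739  0.    ]
box side 0.54 [256.4 195.7] [0.6011 0.0702 0.    ]
lid_top top 0.97 [286.2 191.2] [ 0.5573 -0.0665  0.108 ]
lid_top side 0.77 [252.8 201.4] [ 0.5644 -0.0569  0.108 ]
lid_top side 0.51 [225.8 168.2] [0.5034 0.1154 0.108 ]
latch_left top 0.73 [243.6 187.8] [0.5711 0.0696 0.108 ]
latch_left top 0.32 [298.  244.9] [ 0.3861 -0.0986  0.108 ]
latch_left side 0.74 [244.7 177.1] [0.559  0.0582 0.108 ]
latch_right top 0.73 [325.6 191.2] [ 0.5549 -0.1923  0.108 ]
latch_right side 0.49 [265.1 233.2] [ 0.5752 -0.1869  0.108 ]
latch_right side 0.4 [270.2 331.7] [ 0.5258 -0.4701  0.108 ]
latch_left_post top 0.68 [245.7 210.7] [0.4926 0.062  0.136 ]
latch_left_post top 0.23 [258.4 146.5] [0.6993 0.0195 0.136 ]
latch_left_post side 0.54 [227.1 172. ] [0.5024 0.0632 0.136 ]
latch_right_post top 0.62 [349.  196.1] [ 0.5324 -0.2604  0.136 ]
latch_right_post side 0.52 [254.9 245.4] [ 0.5345 -0.2439  0.136 ]
bell_lid_c top 0.57 [283.9 186.4] [ 0.5685 -0.0586  0.13  ]
bell_lid_c side 0.74 [253.1 197.3] [ 0.5648 -0.0609  0.13  ]
bell_lid_c side 0.4 [205. 235.] [ 0.4071 -0.1782  0.13  ]
0.8 [0.13113491 0.53416159 0.23131783] [-1.04647585e-08  1.20096807e-01  9.92762185e-01  2.25325799e-05]
```

View pics/a_top.png

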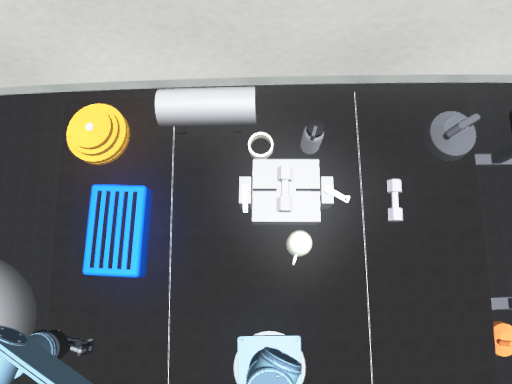

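View pics/a_side.png

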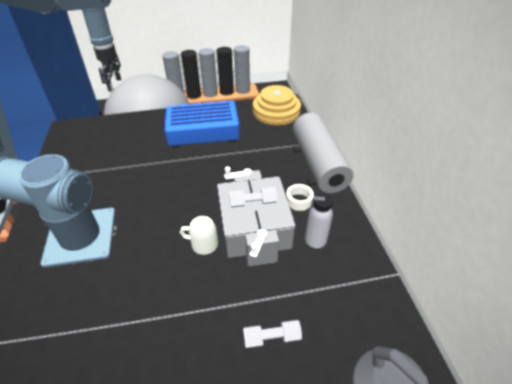

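Top view: the box is centred near (286,190). The left latch is at (244,188), with its arm pointing towards the robot to (246,210). The right latch is at (326,191), with its arm pointing outward to (349,197). I'll zoom in on both views next.

```bash
python3 - <<'E'
from h import *
a=cv2.imread('pics/a_top.png')[150:235,225:365]; b=cv2.imread('pics/a_side.png')[155:275,210:310]
a=cv2.resize(a,(800,486),interpolation=cv2.INTER_CUBIC); cv2.imwrite('pics/ca.png',a)
b=cv2.resize(b,(500,600),interpolation=cv2.INTER_CUBIC); cv2.imwrite('pics/cb.png',b)
for c in('top','side'):
  C,_=ray(c,(0,0)); print(c,C.round(3))
def tri(p,q):
  (c1,d1),(c2,d2)=ray('top',p),ray('side',q)
  A=np.stack([d1,-d2],1); s=np.linalg.lstsq(A,c2-c1,rcond=None)[0]
  return ((c1+d1*s[0]+c2+d2*s[1])/2).round(4)
print(tri((243.6,187.8),(244.7,177.1)),tri((325.6,191.2),(265.1,233.2)),tri((245.7,210.7),(227.1,172)),tri((349,196.1),(254.9,245.4)))
E
```

```text
top [ 0.307 -0.002  1.375]
side [ 0.428 -0.8    0.896]
[0.5668 0.0698 0.0988] [ 0.5642 -0.1919  0.1124] [0.4975 0.0623 0.1359] [ 0.5307 -0.2568  0.1533]
```

View pics/ca.png

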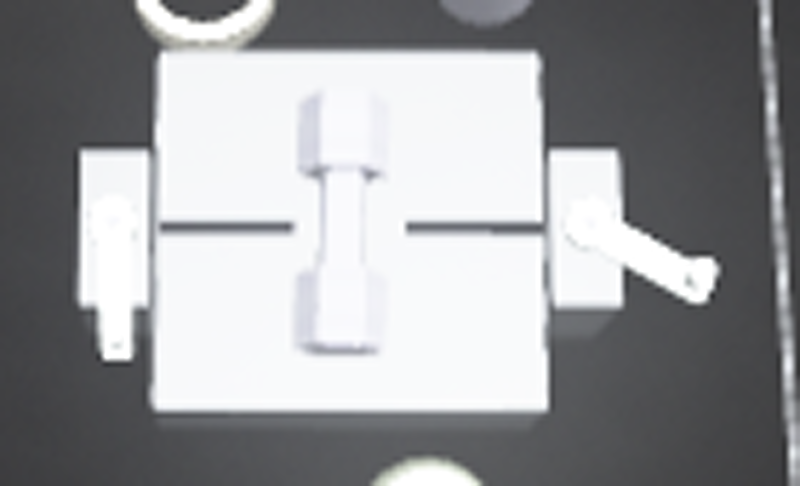

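View pics/cb.png

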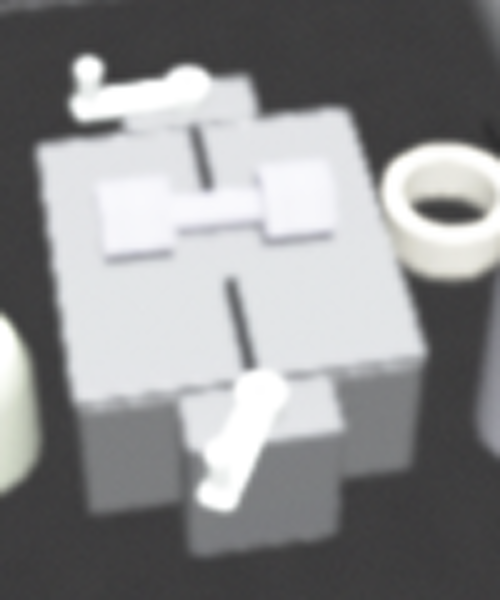

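Crops: the lid corners are at crop px (158,50), (542,50), (549,410) and (152,410), and the rib is on row ~228. The left arm points along -x, towards the robot. The right arm points outward (-y) and slightly towards the robot, with its tip at about (703,280).

```bash
cat > m.py <<'E'
from h import *
T=lambda x,y:((x+.5)/5.714-.5+225,(y+.5)/5.714-.5+150)
S=lambda x,y:((x+.5)/5-.5+210,(y+.5)/5-.5+155)
E
python3 - <<'E'
from m import *
from scipy.optimize import least_squares
# lid corners local (lid 206 x 216 in x,y)
loc={'fl':(.103,.108),'fr':(.103,-.108),'nr':(-.103,-.108),'nl':(-.103,.108)}
obs=[('top',T(158,50),'fl'),('top',T(542,50),'fr'),('top',T(549,410),'nr'),('top',T(152,410),'nl'),
('side',S(38,147),'nl'),('side',S(348,108),'fl'),('side',S(425,352),'fr'),('side',S(80,404),'nr')]
def f(p,sel=obs):
  r=[]
  for c,uv,k in sel:
    x,y=R.from_euler('z',p[2]).apply([*loc[k],0])[:2]
    r+=list(proj(c,[p[0]+x,p[1]+y,.108])[0]-uv)
  return r
for sel in(obs,obs[:4],obs[4:]):
  s=least_squares(lambda p:f(p,sel),[.56,-.06,0]); print(s.x.round(4),np.round(s.fun,1))
p=least_squares(f,[.56,-.06,0]).x
for c,n,z in[('top',T(160,228),.108),('top',T(542,228),.108),('side',S(195,128),.108),('side',S(250,368),.108)]: print(c,at_z(c,n,z).round(4))
for sg in(1,-1):
  print('pivot',[p[0]-sg*.132*np.sin(p[2]),p[1]+sg*.132*np.cos(p[2])])
print('L pivot/tip top',at_z('top',T(112,218),.121),at_z('top',T(117,360),.121))
print('R',at_z('top',T(590,222),.121),at_z('top',T(692,302),.121),at_z('top',T(718,262),.121))
print('Lpost side top',at_z('side',S(88,60),.151),'R base',at_z('side',S(218,497),.121),'Lpivot',at_z('side',S(190,80),.121),'Rpiv',at_z('side',S(260,388),.121))
E
```

```text
[ 0.5652 -0.0658 -0.0191] [ 0.1 -0.5 -0.6 -0.6 -0.2 -0.5  0.7 -0.5 -0.4 -0.2 -0.7  0.1  0.3  0.4
 -1.3 -0.1]
[ 0.5634 -0.0657 -0.0231] [ 0.2 -0.1 -0.5  0.  -0.3  0.2  0.6 -0.1]
[ 0.5668 -0.0658 -0.0151] [-0.  -0.2 -0.4 -0.1  0.9  0.2 -0.6 -0.1]
top [0.565  0.0408 0.108 ]
top [ 0.5608 -0.1729  0.108 ]
side [0.569  0.0407 0.108 ]
side [ 0.5635 -0.1659  0.108 ]
pivot [np.float64(0.5677244170017993), np.float64(0.0661672867432524)]
pivot [np.float64(0.5626886951997824), np.float64(-0.1977846814364388)]
L pivot/tip top [0.56854704 0.06695652 0.121     ] [0.48891617 0.06486399 0.121     ]
R [ 0.56111724 -0.19789713  0.121     ] [ 0.51512122 -0.25194538  0.121     ] [ 0.53721396 -0.26760631  0.121     ]
Lpost side top [0.50482341 0.0723861  0.151     ] R base [ 0.52676998 -0.25978678  0.121     ] Lpivot [0.57189682 0.07385999 0.121     ] Rpiv [ 0.56388159 -0.19161391  0.121     ]
```

{"name": "arm_command", "arguments": {"dp": [[-0.5,-0.35,0],[-1,-0.7,0],[-1,-0.7,0],[-1,-0.7,0]], "rot": [[0,0,0],[0,0,0],[0,0,0],[0,0,0]], "claw": 1, "grip_force": 20}}

```text
clock: 1.3
ee_pos: [0.2116, 0.4426, 0.2316]
orientation: [-0.0, 0.121, 0.993, 0.0]
wrist_force: [-0.1, 0.4, -0.2]
opening: 0.0121
gripper_force: 0.0
```

{"name": "arm_command", "arguments": {"dp": [[-0.5,-0.35,0],[-1,-0.7,0],[-1,-0.7,0]], "rot": [[0,0,0],[0,0,0],[0,0,0]]}}

```text
clock: 1.68
ee_pos: [0.2938, 0.3493, 0.2314]
orientation: [0.0, 0.122, 0.993, -0.0]
wrist_force: [-0.3, 1.0, 0.3]
opening: -0.0002
gripper_force: 0.0
```

{"name": "arm_command", "arguments": {"dp": [[-0.5,-0.35,0],[-1,-0.7,0],[-1,-0.7,0]], "rot": [[0,0,0],[0,0,0],[0,0,0]]}}

```text
clock: 2.05
ee_pos: [0.3744, 0.2579, 0.2313]
orientation: [0.0, 0.122, 0.993, 0.0]
wrist_force: [-0.7, 0.4, -0.1]
opening: 0.0004
gripper_force: 0.0
```

{"name": "arm_command", "arguments": {"dp": [[-0.5,-0.35,0],[-1,-0.7,0],[-1,-0.7,0]], "rot": [[0,0,0],[0,0,0],[0,0,0]]}}

```text
clock: 2.42
ee_pos: [0.4547, 0.1666, 0.2311]
orientation: [0.0, 0.121, 0.993, 0.0]
wrist_force: [-0.1, 0.7, -0.0]
opening: 0.0003
gripper_force: 0.0
```

{"name": "arm_command", "arguments": {"dp": [[0,0,0],[0,0,0],[0,0,0],[0,0,0],[0,0,0],[0,0,0],[0,0,0],[0,0,0],[0,0,0]], "rot": [[0,0,0.055],[0,0,0.11],[0,0,0.165],[0,0,0.22],[0,0,0.275],[0,0,0.33],[0,0,0.385],[0,0,0.44],[0,0,0.44]]}}

```text
clock: 3.55
ee_pos: [0.4516, 0.1695, 0.2313]
orientation: [-0.001, 0.724, 0.69, 0.0]
wrist_force: [0.2, 1.2, 0.6]
opening: 0.0003
gripper_force: 0.0
```

{"name": "arm_command", "arguments": {"dp": [[0,0,0],[0,0,0],[0,0,0],[0,0,0],[0,0,0],[0,0,0],[0,0,0],[0,0,0],[0,0,0],[0,0,0]], "rot": [[0,0,0.055],[0,0,0.11],[0,0,0.165],[0,0,0.22],[0,0,0.275],[0,0,0.33],[0,0,0.385],[0,0,0.44],[0,0,0.483],[0,0,0.483]]}}

```text
clock: 4.8
ee_pos: [0.4522, 0.1682, 0.2313]
orientation: [-0.0, 1.0, 0.004, -0.0]
wrist_force: [-0.2, -0.4, -1.0]
opening: 0.0
gripper_force: 0.0
```

{"name": "arm_command", "arguments": {"dp": [[0.25,0.3,0],[0.51,0.55,0],[0.51,0.55,0.5],[0.51,0.55,0.98],[0.51,0.55,0.98]], "rot": [[0,0,0],[0,0,0],[0,0,0],[0,0,0],[0,0,0]]}}

```text
clock: 5.42
ee_pos: [0.5006, 0.1125, 0.1301]
orientation: [-0.0, 1.0, 0.003, -0.004]
wrist_force: [0.9, -0.4, 0.2]
opening: -0.0004
gripper_force: 0.0
```

```bash
cat > v.py <<'E'
from h import *; import sys
a=grab_frame('top')[150:240,225:365]; b=grab_frame('side')[145:275,200:310]
o=np.zeros((600,800,3),np.uint8)
a=cv2.resize(a,(450,289),interpolation=cv2.INTER_CUBIC); b=cv2.resize(b,(338,400),interpolation=cv2.INTER_CUBIC)
o[:289,:450]=np.clip((a.astype(float)-90)*1.5,0,255); o[:400,455:793]=b
cv2.imwrite('pics/'+sys.argv[1],o[:400,:,::-1])
s=sense(); print(s['clock'],s['ee_pos'],s['wrist_force'],s['joint_positions'])
for q in('latch_left_post','latch_right_post'):
  for c in('top','side'):
    for m in mark_of(c,q)[:1]: print(q,c,round(m['score'],2),at_z(c,m['point'][::-1],.136).round(4))
E
python3 v.py b.png
```

```text
5.525 [0.50433092 0.11253083 0.13431427] [-0.70406452 -0.51146311  0.71111992] [3.32124101e-03 2.87355389e-01 1.75093774e+00 1.74637177e-04
 1.10281235e+00 1.56971740e+00]
latch_left_post top 0.41 [0.5006 0.0669 0.136 ]
latch_left_post side 0.64 [0.5054 0.0616 0.136 ]
latch_right_post top 0.64 [ 0.5546 -0.1818  0.136 ]
latch_right_post side 0.69 [ 0.5235 -0.248   0.136 ]
```

View pics/b.png

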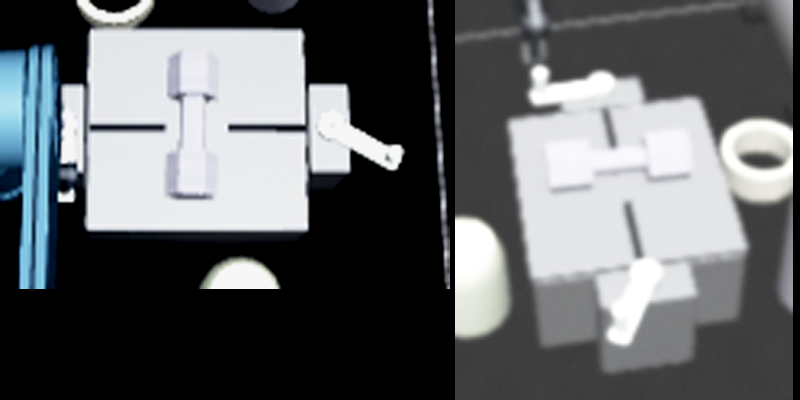

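The side view shows the closed fingertip at (533,45), right beside the left post at (540,75). Next I'll approach until it makes contact.

{"name": "arm_command", "arguments": {"dp": [[0,0.1,0],[0,0.18,0],[0,0.18,0],[0,0.18,0]], "rot": [[0,0,0],[0,0,0],[0,0,0],[0,0,0]]}}

```text
clock: 6.22
ee_pos: [0.5039, 0.0937, 0.1333]
orientation: [-0.0, 1.0, 0.0, -0.0]
wrist_force: [0.3, -1.5, -0.1]
opening: 0.0002
gripper_force: 0.0
```

{"name": "arm_command", "arguments": {"dp": [[0,0.02,0],[0,0.04,0],[0,0.04,0]], "rot": [[0,0,0],[0,0,0],[0,0,0]]}}

```text
clock: 6.6
ee_pos: [0.5039, 0.0898, 0.1333]
orientation: [-0.0, 1.0, 0.001, -0.0]
wrist_force: [-0.1, 0.4, -0.2]
opening: 0.0001
gripper_force: 0.0
```

{"name": "arm_command", "arguments": {"dp": [[0,0.02,0],[0,0.04,0],[0,0.04,0]], "rot": [[0,0,0],[0,0,0],[0,0,0]]}}

```text
clock: 6.98
ee_pos: [0.5038, 0.086, 0.1333]
orientation: [-0.0, 1.0, 0.0, -0.0]
wrist_force: [0.4, 1.0, 0.5]
opening: 0.0
gripper_force: 0.7
```

{"name": "arm_command", "arguments": {"dp": [[0,0.02,0],[0,0.04,0],[0,0.04,0]], "rot": [[0,0,0],[0,0,0],[0,0,0]]}}

```text
clock: 7.35
ee_pos: [0.5038, 0.0817, 0.1333]
orientation: [0.0, 1.0, 0.0, -0.0]
wrist_force: [-0.8, 0.9, -0.7]
opening: 0.0001
gripper_force: 0.6
```

```bash
cat > plan.py <<'E'
from h import *
def plan(piv,sgn,ths,d,lead,z,r=.065):
    """poses with finger behind post; sgn +1 CCW; lead=+1/-1 tool y side; relative to present pose"""
    s=sense(); p0=np.array(s['ee_pos']); w,x,y,zz=s['orientation']; R0=R.from_quat([x,y,zz,w]); Y=R0.apply([0,1,0]); phi0=np.arctan2(Y[1],Y[0])
    # chunk of 10 rows, frame re-based on the last row of the previous chunk
    out=[]
    for i,th in enumerate(np.radians(ths)):
        u=np.array([np.cos(th),np.sin(th)]); t=sgn*np.array([-u[1],u[0]])
        F=np.array(piv)+r*u-t*d; yl=lead*t; phi=np.arctan2(yl[1],yl[0])
        ex=np.array([-np.sin(phi0),np.cos(phi0)]); ey=np.array([np.cos(phi0),np.sin(phi0)])
        D=F-p0[:2]; dphi=(phi-phi0+np.pi)%(2*np.pi)-np.pi
        out.append([*np.round([D@ex*10,D@ey*10,(p0[2]-z)*10],3),round(-dphi/np.pi,4)])
        if i%10==9 or i==len(ths)-1:
            print('dp',[o[:3] for o in out]); print('rot',[[0,0,o[3]] for o in out]); out=[]
            p0=np.array([*F,z]); phi0=phi
E
python3 -c "
from plan import *
plan([.5677,.0662],1,list(np.linspace(188,224,10))+list(np.linspace(228,262,10)),.0215,1,.133)"
```

```text
dp [[np.float64(-0.035), np.float64(0.032), np.float64(0.003)], [np.float64(-0.041), np.float64(0.08), np.float64(0.003)], [np.float64(-0.045), np.float64(0.127), np.float64(0.003)], [np.float64(-0.045), np.float64(0.175), np.float64(0.003)], [np.float64(-0.042), np.float64(0.223), np.float64(0.003)], [np.float64(-0.036), np.float64(0.27), np.float64(0.003)], [np.float64(-0.026), np.float64(0.317), np.float64(0.003)], [np.float64(-0.013), np.float64(0.363), np.float64(0.003)], [np.float64(0.003), np.float64(0.408), np.float64(0.003)], [np.float64(0.022), np.float64(0.452), np.float64(0.003)]]
rot [[0, 0, np.float64(-0.0441)], [0, 0, np.float64(-0.0664)], [0, 0, np.float64(-0.0886)], [0, 0, np.float64(-0.1108)], [0, 0, np.float64(-0.133)], [0, 0, np.float64(-0.1553)], [0, 0, np.float64(-0.1775)], [0, 0, np.float64(-0.1997)], [0, 0, np.float64(-0.2219)], [0, 0, np.float64(-0.2441)]]
dp [[np.float64(-0.013), np.float64(0.046), np.float64(0.0)], [np.float64(-0.023), np.float64(0.09), np.float64(0.0)], [np.float64(-0.03), np.float64(0.135), np.float64(0.0)], [np.float64(-0.034), np.float64(0.18), np.float64(0.0)], [np.float64(-0.035), np.float64(0.225), np.float64(0.0)], [np.float64(-0.032), np.float64(0.27), np.float64(0.0)], [np.float64(-0.027), np.float64(0.315), np.float64(0.0)], [np.float64(-0.019), np.float64(0.359), np.float64(0.0)], [np.float64(-0.008), np.float64(0.403), np.float64(0.0)], [np.float64(0.005), np.float64(0.446), np.float64(0.0)]]
rot [[0, 0, np.float64(-0.0222)], [0, 0, np.float64(-0.0432)], [0, 0, np.float64(-0.0642)], [0, 0, np.float64(-0.0852)], [0, 0, np.float64(-0.1062)], [0, 0, np.float64(-0.1272)], [0, 0, np.float64(-0.1481)], [0, 0, np.float64(-0.1691)], [0, 0, np.float64(-0.1901)], [0, 0, np.float64(-0.2111)]]
```

{"name": "arm_command", "arguments": {"dp": [[-0.035,0.03,0],[-0.04,0.08,0],[-0.045,0.127,0],[-0.045,0.175,0],[-0.042,0.223,0],[-0.036,0.27,0],[-0.026,0.317,0],[-0.013,0.363,0],[0.003,0.408,0],[0.022,0.452,0]], "rot": [[0,0,-0.044],[0,0,-0.066],[0,0,-0.089],[0,0,-0.111],[0,0,-0.133],[0,0,-0.155],[0,0,-0.178],[0,0,-0.2],[0,0,-0.222],[0,0,-0.244]]}}

```text
clock: 8.6
ee_pos: [0.5063, 0.0367, 0.1333]
orientation: [-0.0, 0.927, 0.376, 0.0]
wrist_force: [-0.2, 2.4, 0.5]
opening: -0.0001
gripper_force: 0.9
```

{"name": "arm_command", "arguments": {"dp": [[-0.013,0.046,0],[-0.023,0.09,0],[-0.03,0.135,0],[-0.034,0.18,0],[-0.035,0.225,0],[-0.032,0.27,0],[-0.027,0.315,0],[-0.019,0.359,0],[-0.008,0.403,0],[0.005,0.446,0]], "rot": [[0,0,-0.022],[0,0,-0.043],[0,0,-0.064],[0,0,-0.085],[0,0,-0.106],[0,0,-0.127],[0,0,-0.148],[0,0,-0.169],[0,0,-0.19],[0,0,-0.211]]}}

```text
clock: 9.85
ee_pos: [0.5371, 0.0049, 0.1331]
orientation: [-0.0, 0.754, 0.657, -0.0]
wrist_force: [-1.2, 1.7, 0.1]
opening: -0.0001
gripper_force: 0.9
```

```bash
python3 v.py c.png
```

```text
9.95 [0.53758441 0.00457531 0.13315505] [-0.43442944  0.25257245 -0.14212378] [-1.98787396e-01  3.23553281e-01  1.70160732e+00 -4.78211580e-04
  1.11665432e+00 -5.86226551e-02]
latch_left_post side 0.56 [0.5578 0.0049 0.136 ]
latch_right_post top 0.59 [ 0.522  -0.2601  0.136 ]
latch_right_post side 0.76 [ 0.5287 -0.2444  0.136 ]
```

View pics/c.png

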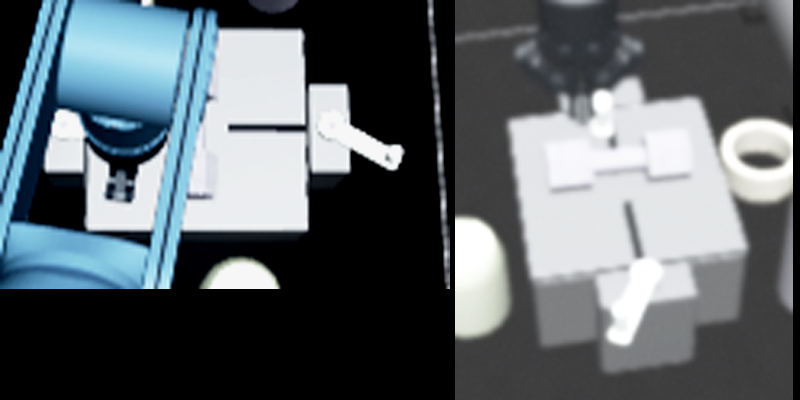

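The left post now lies nearly along the rib, at side view (601,105). I'll do the last few degrees, back off and check.

```bash
python3 -c "
from plan import *
plan([.5677,.0662],1,[264,266,267.5],.0215,1,.133)" | sed 's/np.float64//g'
```

```text
dp [[(-0.006), (0.021), (0.003)], [(-0.013), (0.044), (0.003)], [(-0.017), (0.061), (0.003)]]
rot [[0, 0, (-0.0117)], [0, 0, (-0.0228)], [0, 0, (-0.0311)]]
```

{"name": "arm_command", "arguments": {"dp": [[-0.006,0.021,0],[-0.013,0.044,0],[-0.017,0.061,0],[-0.017,0.061,0],[-0.017,0.061,0]], "rot": [[0,0,-0.012],[0,0,-0.023],[0,0,-0.031],[0,0,-0.031],[0,0,-0.031]]}}

```text
clock: 10.78
ee_pos: [0.5434, 0.0023, 0.1333]
orientation: [0.0, 0.722, 0.692, 0.0]
wrist_force: [-1.2, -1.2, 0.6]
opening: -0.0002
gripper_force: 0.6
```

{"name": "arm_command", "arguments": {"dp": [[0,-0.2,0],[0,-0.4,0],[0,-0.4,-0.5],[0,-0.4,-0.9],[-1,-0.4,-0.9],[-1,-0.4,-0.9],[-1,-0.4,-0.9]], "rot": [[0,0,0],[0,0,0],[0,0,0],[0,0,0],[0,0,0],[0,0,0],[0,0,0]]}}

```text
clock: 11.65
ee_pos: [0.4995, -0.0981, 0.2236]
orientation: [0.001, 0.723, 0.69, 0.0]
wrist_force: [0.4, -0.1, 0.4]
opening: -0.0001
gripper_force: 0.0
```

{"name": "arm_command", "arguments": {"dp": [[-0.5,0.1,0],[-1,0.3,0],[-1,0.3,0],[-1,0.3,0]], "rot": [[0,0,0],[0,0,0.06],[0,0,0.12],[0,0,0.16]]}}

```text
clock: 12.15
ee_pos: [0.5252, -0.1966, 0.2229]
orientation: [-0.0, 0.873, 0.488, 0.0]
wrist_force: [0.2, 0.3, -0.2]
opening: -0.0005
gripper_force: 0.0
```

```bash
cat > v2.py <<'E'
from m import *; import sys
a=grab_frame('top')[165:215,230:355]; b=grab_frame('side')[155:275,210:310]
o=np.zeros((600,800,3),np.uint8)
o[:320]=cv2.resize(a,(800,320),interpolation=cv2.INTER_CUBIC); 
b=b[:56]; o[322:600,:496]=cv2.resize(b,(496,278),interpolation=cv2.INTER_CUBIC)
cv2.imwrite('pics/'+sys.argv[1],o[:,:,::-1])
for q in('latch_left_post','latch_right_post'):
  for c in('top','side'):
    for m in mark_of(c,q)[:1]: print(q,c,round(m['score'],2),at_z(c,m['point'][::-1],.136).round(4))
E
python3 v2.py d.png
python3 -c "
from plan import *
plan([.5627,-.1978],-1,[239.5],.035,-1,.20)" | sed 's/np.float64//g'
```

```text
latch_left_post top 0.56 [0.5619 0.0084 0.136 ]
latch_left_post side 0.27 [ 0.4058 -0.1778  0.136 ]
latch_right_post top 0.55 [ 0.5305 -0.2631  0.136 ]
latch_right_post side 0.71 [ 0.5277 -0.2455  0.136 ]
dp [[(-0.464), (0.688), (0.234)]]
rot [[0, 0, (-0.0033)]]
```

View pics/d.png

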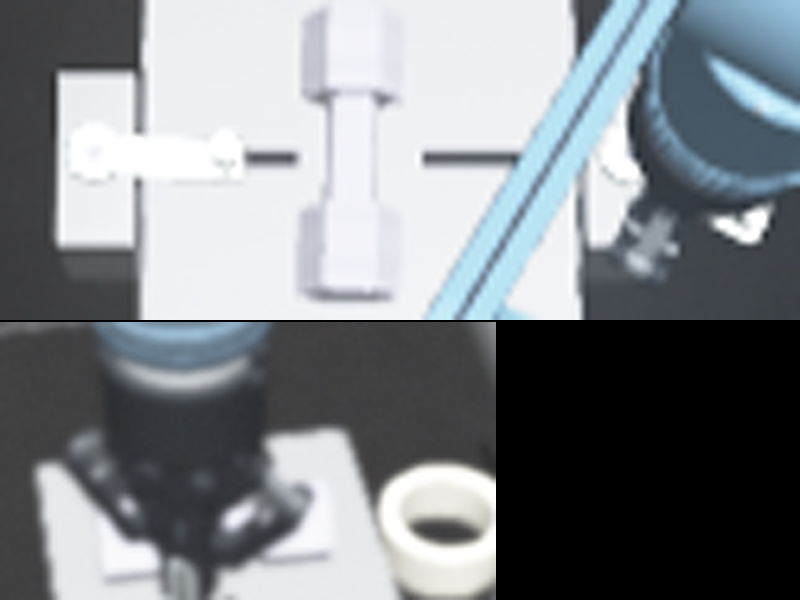

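In the top view the left arm runs from (93,153) to (243,160) and covers the rib, so it's close to aligned. The exact angle gets measured later. Next is the right latch.

{"name": "arm_command", "arguments": {"dp": [[-0.25,0.35,0],[-0.46,0.69,0],[-0.46,0.69,0],[-0.46,0.69,0.5],[-0.46,0.69,0.9],[-0.46,0.69,0.9],[-0.46,0.69,0.9]], "rot": [[0,0,0],[0,0,0],[0,0,0],[0,0,0],[0,0,0],[0,0,0],[0,0,0]]}}

```text
clock: 13.32
ee_pos: [0.5606, -0.272, 0.1351]
orientation: [0.001, 0.871, 0.491, 0.0]
wrist_force: [0.7, -0.4, 0.8]
opening: -0.0003
gripper_force: 0.0
```

```bash
python3 v.py e.png
python3 -c "
from plan import *
a=np.linspace
plan([.5627,-.1978],-1,[239.5],.026,-1,.133)
plan([.5627,-.1978],-1,[239.5]*2+list(a(236,208,8))+list(a(204,168,10))+list(a(164,128,10))+list(a(124,98,8)),.0215,-1,.133)" | sed 's/np.float64//g;s/[()]//g'
```

```text
13.425 [ 0.56112872 -0.27265019  0.13588508] [-0.14461339 -0.14973482  0.52508942] [-6.30882842e-01  4.60120105e-01  1.48148087e+00  5.84021990e-05
  1.19576487e+00 -8.59587377e-02]
latch_left_post top 0.73 [0.5617 0.0022 0.136 ]
latch_left_post side 0.43 [0.5566 0.0109 0.136 ]
latch_right_post side 0.4 [ 0.5592 -0.2119  0.136 ]
dp [[0.003, -0.099, 0.017]]
rot [[0, 0, -0.0042]]
dp [[0.003, -0.144, 0.017], [0.003, -0.144, 0.017], [-0.01, -0.184, 0.017], [-0.021, -0.231, 0.017], [-0.029, -0.278, 0.017], [-0.033, -0.325, 0.017], [-0.035, -0.373, 0.017], [-0.033, -0.421, 0.017], [-0.027, -0.468, 0.017], [-0.019, -0.515, 0.017]]
rot [[0, 0, -0.0042], [0, 0, -0.0042], [0, 0, 0.0153], [0, 0, 0.0375], [0, 0, 0.0597], [0, 0, 0.0819], [0, 0, 0.1042], [0, 0, 0.1264], [0, 0, 0.1486], [0, 0, 0.1708]]
dp [[-0.013, -0.046, 0.0], [-0.024, -0.093, 0.0], [-0.03, -0.14, 0.0], [-0.034, -0.187, 0.0], [-0.034, -0.235, 0.0], [-0.031, -0.283, 0.0], [-0.025, -0.33, 0.0], [-0.015, -0.377, 0.0], [-0.002, -0.423, 0.0], [0.014, -0.468, 0.0]]
rot [[0, 0, 0.0222], [0, 0, 0.0444], [0, 0, 0.0667], [0, 0, 0.0889], [0, 0, 0.1111], [0, 0, 0.1333], [0, 0, 0.1556], [0, 0, 0.1778], [0, 0, 0.2], [0, 0, 0.2222]]
dp [[-0.013, -0.046, 0.0], [-0.024, -0.093, 0.0], [-0.03, -0.14, 0.0], [-0.034, -0.187, 0.0], [-0.034, -0.235, 0.0], [-0.031, -0.283, 0.0], [-0.025, -0.33, 0.0], [-0.015, -0.377, 0.0], [-0.002, -0.423, 0.0], [0.014, -0.468, 0.0]]
rot [[0, 0, 0.0222], [0, 0, 0.0444], [0, 0, 0.0667], [0, 0, 0.0889], [0, 0, 0.1111], [0, 0, 0.1333], [0, 0, 0.1556], [0, 0, 0.1778], [0, 0, 0.2], [0, 0, 0.2222]]
dp [[-0.013, -0.046, 0.0], [-0.023, -0.089, 0.0], [-0.03, -0.133, 0.0], [-0.034, -0.177, 0.0], [-0.035, -0.222, 0.0], [-0.033, -0.266, 0.0], [-0.028, -0.31, 0.0], [-0.02, -0.354, 0.0]]
rot [[0, 0, 0.0222], [0, 0, 0.0429], [0, 0, 0.0635], [0, 0, 0.0841], [0, 0, 0.1048], [0, 0, 0.1254], [0, 0, 0.146], [0, 0, 0.1667]]
```

View pics/e.png

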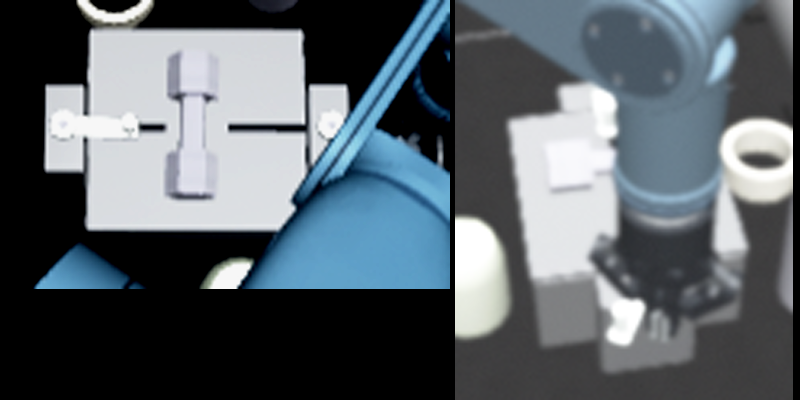

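The fingertip at side view (660,325) stands behind the right post at (625,315), on the correct side. Next I'll push it clockwise.

{"name": "arm_command", "arguments": {"dp": [[0,-0.07,0.02],[0,-0.144,0.02],[-0.01,-0.184,0.02],[-0.021,-0.231,0.02],[-0.029,-0.278,0.02],[-0.033,-0.325,0.02],[-0.035,-0.373,0.02],[-0.033,-0.421,0.02],[-0.027,-0.468,0.02],[-0.019,-0.515,0.02]], "rot": [[0,0,0],[0,0,-0.004],[0,0,0.015],[0,0,0.038],[0,0,0.06],[0,0,0.082],[0,0,0.104],[0,0,0.126],[0,0,0.149],[0,0,0.171]]}}

```text
clock: 14.88
ee_pos: [0.5144, -0.2473, 0.1313]
orientation: [0.0, 0.971, 0.241, 0.0]
wrist_force: [1.4, -1.5, -1.7]
opening: -0.0002
gripper_force: 1.0
```

{"name": "arm_command", "arguments": {"dp": [[-0.013,-0.046,0],[-0.024,-0.093,0],[-0.03,-0.14,0],[-0.034,-0.187,0],[-0.034,-0.235,0],[-0.031,-0.283,0],[-0.025,-0.33,0],[-0.015,-0.377,0],[-0.002,-0.423,0],[0.014,-0.468,0]], "rot": [[0,0,0.022],[0,0,0.044],[0,0,0.067],[0,0,0.089],[0,0,0.111],[0,0,0.133],[0,0,0.156],[0,0,0.178],[0,0,0.2],[0,0,0.222]]}}

```text
clock: 16.12
ee_pos: [0.493, -0.2051, 0.1313]
orientation: [0.0, 0.994, -0.105, -0.001]
wrist_force: [-2.0, -2.0, 0.7]
opening: 0.0002
gripper_force: 1.1
```

```bash
python3 -c "
from plan import *
a=np.linspace
print(sense()['wrist_force'],sense()['joint_positions'])
for q in ['latch_right_post']:
  grab_frame('top');grab_frame('side')
  for c in('top','side'):
    for m in mark_of(c,q)[:1]: print(q,c,round(m['score'],2),at_z(c,m['point'][::-1],.136).round(4))
plan([.5627,-.1978],-1,list(a(164,128,10))+list(a(124,98,8)),.0215,-1,.133)" | sed 's/np.float64//g;s/[()]//g'
```

```text
[-2.03811799 -2.00025055  0.74571663] [-6.02376476e-01  3.20042462e-01  1.71212862e+00 -1.37472716e-03
  1.11015265e+00  1.18020057e+00]
latch_right_post side 0.47 [ 0.5018 -0.1797  0.136 ]
dp [[-0.005, -0.042, -0.016], [-0.016, -0.089, -0.016], [-0.022, -0.136, -0.016], [-0.026, -0.184, -0.016], [-0.026, -0.232, -0.016], [-0.023, -0.28, -0.016], [-0.016, -0.327, -0.016], [-0.007, -0.374, -0.016], [0.006, -0.42, -0.016], [0.023, -0.465, -0.016]]
rot [[0, 0, 0.0228], [0, 0, 0.045], [0, 0, 0.0672], [0, 0, 0.0895], [0, 0, 0.1117], [0, 0, 0.1339], [0, 0, 0.1561], [0, 0, 0.1783], [0, 0, 0.2006], [0, 0, 0.2228]]
dp [[-0.013, -0.046, 0.0], [-0.023, -0.089, 0.0], [-0.03, -0.133, 0.0], [-0.034, -0.177, 0.0], [-0.035, -0.222, 0.0], [-0.033, -0.266, 0.0], [-0.028, -0.31, 0.0], [-0.02, -0.354, 0.0]]
rot [[0, 0, 0.0222], [0, 0, 0.0429], [0, 0, 0.0635], [0, 0, 0.0841], [0, 0, 0.1048], [0, 0, 0.1254], [0, 0, 0.146], [0, 0, 0.1667]]
```

{"name": "arm_command", "arguments": {"dp": [[-0.005,-0.042,0],[-0.016,-0.089,0],[-0.022,-0.136,0],[-0.026,-0.184,0],[-0.026,-0.232,0],[-0.023,-0.28,0],[-0.016,-0.327,0],[-0.007,-0.374,0],[0.006,-0.42,0],[0.023,-0.465,0]], "rot": [[0,0,0.023],[0,0,0.045],[0,0,0.067],[0,0,0.09],[0,0,0.112],[0,0,0.134],[0,0,0.156],[0,0,0.178],[0,0,0.2],[0,0,0.223]]}}

```text
clock: 17.58
ee_pos: [0.5053, -0.1597, 0.1311]
orientation: [0.0, 0.898, -0.44, -0.001]
wrist_force: [-2.5, 0.6, 1.2]
opening: -0.0
gripper_force: 1.1
```

{"name": "arm_command", "arguments": {"dp": [[-0.013,-0.046,0],[-0.023,-0.089,0],[-0.03,-0.133,0],[-0.034,-0.177,0],[-0.035,-0.222,0],[-0.033,-0.266,0],[-0.028,-0.31,0],[-0.02,-0.354,0],[-0.02,-0.354,0]], "rot": [[0,0,0.022],[0,0,0.043],[0,0,0.064],[0,0,0.084],[0,0,0.105],[0,0,0.125],[0,0,0.146],[0,0,0.167],[0,0,0.167]]}}

```text
clock: 18.7
ee_pos: [0.5325, -0.1363, 0.131]
orientation: [-0.0, 0.754, -0.657, -0.001]
wrist_force: [-1.2, 1.1, -0.1]
opening: -0.0005
gripper_force: 0.5
```

```bash
python3 -c "
from plan import *
print(sense()['wrist_force'],sense()['ee_pos'])
grab_frame('side')
for m in mark_of('side','latch_right_post')[:1]: print(round(m['score'],2),at_z('side',m['point'][::-1],.136).round(4))
plan([.5627,-.1978],-1,[96,94,92.5],.0215,-1,.131)" | sed 's/np.float64//g;s/[()]//g'
```

```text
[-1.24021241  1.06319724 -0.08548995] [ 0.53251039 -0.13628906  0.13103219]
0.6 [ 0.559  -0.1385  0.136 ]
dp [[-0.009, -0.021, 0.002], [-0.016, -0.044, 0.002], [-0.02, -0.061, 0.002]]
rot [[0, 0, 0.0107], [0, 0, 0.0218], [0, 0, 0.0301]]
```

{"name": "arm_command", "arguments": {"dp": [[-0.009,-0.021,0],[-0.016,-0.044,0],[-0.02,-0.061,0],[-0.02,-0.061,0],[-0.02,-0.061,0]], "rot": [[0,0,0.011],[0,0,0.022],[0,0,0.03],[0,0,0.03],[0,0,0.03]]}}

```text
clock: 19.42
ee_pos: [0.5385, -0.134, 0.1312]
orientation: [0.0, 0.722, -0.692, -0.0]
wrist_force: [-0.8, -0.2, -1.2]
opening: -0.0001
gripper_force: 0.7
```

{"name": "arm_command", "arguments": {"dp": [[0,0.2,0],[0,0.4,0],[0,0.4,-0.5],[0,0.5,-0.9],[0,1,-0.9],[0,1,-0.9]], "rot": [[0,0,0],[0,0,0],[0,0,0],[0,0,0],[0,0,0],[0,0,0]]}}

```text
clock: 20.18
ee_pos: [0.4366, -0.1377, 0.2219]
orientation: [-0.0, 0.722, -0.692, 0.0]
wrist_force: [-0.8, 1.1, -0.8]
opening: 0.0001
gripper_force: 0.0
```

{"name": "arm_command", "arguments": {"dp": [[0,0.4,0],[0,0.8,0],[0,0.8,0]], "rot": [[0,0,0],[0,0,0],[0,0,0]]}}

```text
clock: 20.55
ee_pos: [0.3578, -0.1414, 0.2215]
orientation: [-0.0, 0.721, -0.693, 0.0]
wrist_force: [-0.3, 0.1, 0.1]
opening: 0.0002
gripper_force: 0.0
```

```bash
cat > v3.py <<'E'
from h import *; import sys
t=grab_frame('top'); s=grab_frame('side'); np.savez(sys.argv[1]+'.npz',t=t,s=s)
a=t[168:212,236:336].astype(float); o=np.zeros((600,800,3),np.uint8)
o[:352]=cv2.resize(np.clip((a-150)*2.4,0,255).astype(np.uint8),(800,352),interpolation=cv2.INTER_CUBIC)
b=np.clip((s[160:246,215:301].astype(float)-100)*1.64,0,255).astype(np.uint8)
L=b[:31];Rr=b[55:86]
o[354:600,:400]=cv2.resize(b[5:58,0:86],(400,246),interpolation=cv2.INTER_CUBIC)
o[354:600,400:]=cv2.resize(b[33:86,0:86],(400,246),interpolation=cv2.INTER_CUBIC)
cv2.imwrite('pics/'+sys.argv[1]+'.png',o[:,:,::-1])
for q,z in(('latch_left_post',.136),('latch_right_post',.136),('latch_left',.108),('latch_right',.108)):
  for c in('top','side'):
    for m in mark_of(c,q)[:1]: print(q,c,round(m['score'],2),np.round(m['point'],1),at_z(c,m['point'][::-1],z).round(4))
E
python3 v3.py f
```

```text
latch_left_post top 0.56 [189.3 261.6] [0.5594 0.0116 0.136 ]
latch_left_post side 0.49 [180.3 245.1] [0.553  0.0125 0.136 ]
latch_right_post top 0.56 [188.1 310.6] [ 0.5602 -0.1417  0.136 ]
latch_right_post side 0.68 [211.4 255.7] [ 0.5603 -0.1245  0.136 ]
latch_left top 0.75 [188.5 246. ] [0.5687 0.0619 0.108 ]
latch_left side 0.6 [176.8 247. ] [0.5668 0.0581 0.108 ]
latch_right top 0.51 [189.2 325. ] [ 0.5614 -0.1907  0.108 ]
latch_right side 0.16 [236.6 206.7] [ 0.4107 -0.167   0.108 ]
```

View pics/f.png

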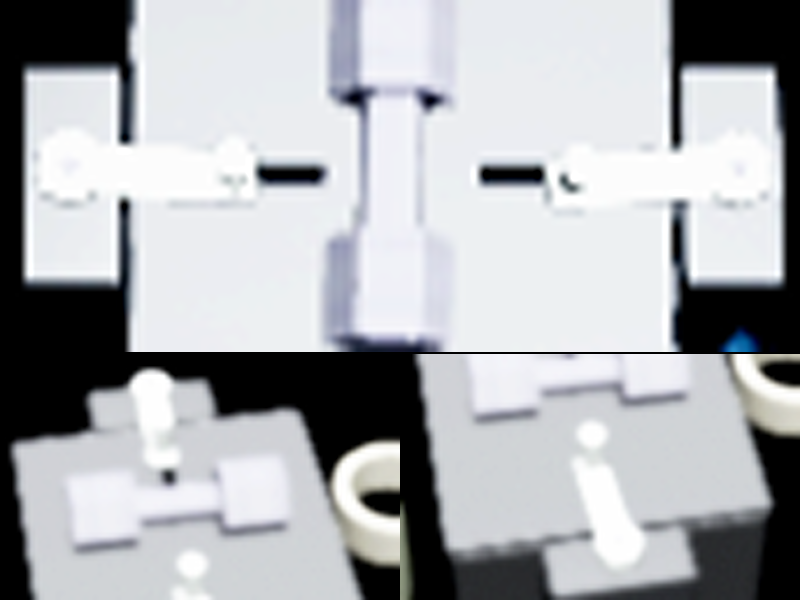

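Top crop: the hubs are at (70,167) and (738,167). Both arm tips hang a few degrees towards the robot, with lower corners at (256,205) and (553,208). I'll fit the angles numerically.

```bash
cat > fit.py <<'E'
from h import *; import sys
from scipy.optimize import minimize
d=np.load(sys.argv[1]+'.npz'); SS=8; P=0
cx,cy,yaw=.5652,-.0658,-.0191
ex=np.array([np.cos(yaw),np.sin(yaw)]); ey=np.array([-ex[1],ex[0]])
def model(cam,piv,th,shape,off):
    u=np.array([np.cos(th),np.sin(th)]); v=np.array([-u[1],u[0]]); m=np.zeros((shape[0]*SS,shape[1]*SS),np.uint8)
    a=np.linspace(0,2*np.pi,24); c=np.stack([np.cos(a),np.sin(a)],1)
    bar=[[*(piv+u*l+v*w),z] for l in(0,.075) for w in(-.009,.009) for z in(.112,.121)]
    post=[[*(piv+u*.065+.007*q),z] for q in c for z in(.121,.151)]
    for pts in(bar,post):
        uv=proj(cam,pts)-off; h=cv2.convexHull(((uv+.5)*SS).astype(np.float32)); cv2.fillConvexPoly(m,np.round(h).astype(np.int32),1)
    return cv2.resize(m.astype(np.float32),(shape[1],shape[0]),interpolation=cv2.INTER_AREA)
for side,s in(('L',1),('R',-1)):
  for cam,k in(('top','t'),('side','s')):
    piv0=np.array([cx,cy])+s*.132*ey
    nom=np.arctan2(*(-s*ey)[::-1])
    # region: lid surface around the arm
    c=np.array([cx,cy]); reg=[[*(c+ex*x+s*ey*y),.112] for x in(-.05,.05) for y in(.047,.10)]
    uv=proj(cam,reg); lo=np.floor(uv.min(0)).astype(int); hi=np.ceil(uv.max(0)).astype(int)
    I=d[k].astype(float).mean(2)[lo[1]:hi[1],lo[0]:hi[0]]
    M=cv2.fillConvexPoly(np.zeros(I.shape,np.uint8),cv2.convexHull(np.round(uv-lo).astype(np.int32)),1)>0
    lid=np.median(I[M]); top=np.percentile(I[M],97)
    W=np.clip((I-lid)/(top-lid),0,1)
    best=[]
    for dx in np.arange(-.006,.0061,.001):
      for dg in np.arange(-10,10.1,.5):
        e=((model(cam,piv0+dx*ex,nom+np.radians(dg),I.shape,lo)-W)[M]**2).mean(); best.append((e,dx,dg))
    best.sort(); g=min((b for b in best if b[1]==best[0][1]))
    print(side,cam,'lid',lid,top,[tuple(np.round(b,4)) for b in best[:4]],'at dx~0:',[tuple(np.round(b,4)) for b in best if abs(b[1])<1e-6][:1])
E
python3 fit.py f
```

```text
L top lid 249.0 255.0 [(np.float64(0.0216), np.float64(-0.002), np.float64(-1.0)), (np.float64(0.0217), np.float64(-0.001), np.float64(-2.5)), (np.float64(0.022), np.float64(-0.003), np.float64(0.5)), (np.float64(0.0221), np.float64(-0.001), np.float64(-2.0))] at dx~0: [(np.float64(0.0226), np.float64(0.0), np.float64(-2.5))]
L side lid 228.66666666666666 253.46333333333334 [(np.float64(0.1038), np.float64(-0.001), np.float64(-2.5)), (np.float64(0.1043), np.float64(-0.002), np.float64(-1.0)), (np.float64(0.1046), np.float64(-0.001), np.float64(-3.0)), (np.float64(0.1046), np.float64(-0.003), np.float64(-0.5))] at dx~0: [(np.float64(0.1047), np.float64(0.0), np.float64(-3.5))]Traceback (most recent call last):
  File "fit.py", line 28, in <module>
    e=((model(cam,piv0+dx*ex,nom+np.radians(dg),I.shape,lo)-W)[M]**2).mean(); best.append((e,dx,dg))
        ~~~~~^^^^^^^^^^^^^^^^^^^^^^^^^^^^^^^^^^^^^^^^^^^^^^
  File "fit.py", line 12, in model
    uv=proj(cam,pts)-off; h=cv2.convexHull(((uv+.5)*SS).astype(np.float32)); cv2.fillConvexPoly(m,np.round(h).astype(np.int32),1)
       ~~~~^^^^^^^^^
  File "h.py", line 13, in proj
    K,D,r,t=cam(n); return cv2.projectPoints(np.array(P,float).reshape(-1,1,3),r,t,K,D)[0].reshape(-1,2)
            ~~~^^^
  File "h.py", line 5, in cam
    p=camera_params(n); return [np.array(p[k],float) for k in("intrinsics","D","rvec","tvec")]
ValueError: time passes only in moves, steps and waits
```

```bash
python3 - <<'E'
s=open('h.py').read()
s=s.replace("def cam(n):\n    p=camera_params(n); return","C={}\ndef cam(n):\n    if n not in C: C[n]=cam0(n)\n    return C[n]\ndef cam0(n):\n    p=camera_params(n); return")
open('h.py','w').write(s)
f=open('fit.py').read()
f=f.replace("for pts in(bar,post):","hub=[[*(piv+HR*q),z] for q in c for z in(.112,HZ)]\n    for pts in(bar,post,hub):")
f=f.replace("for y in(.047,.10)]","for y in(.047,.155)]").replace("d=np.load","HR,HZ=.012,.124\nd=np.load")
f=f.replace("best=[]","best=[]; o=(slice(None),)").replace("arange(-.006,.0061,.001)","arange(-.005,.0051,.001)").replace("(-10,10.1,.5)","(-8,8.1,.5)")
open('fit.py','w').write(f)
E
sed -i 's/print(side,cam.*/print(side,cam,lid,top,[tuple(np.round(b,4).tolist()) for b in best[:4]])/' fit.py
for hr in .010 .012; do sed -i "s/HR,HZ=[.0-9]*,/HR,HZ=$hr,/" fit.py; echo hr $hr; python3 fit.py f; done
```

```text
hr .010
L top 248.33333333333334 255.0 [(0.0313, -0.001, -2.5), (0.0315, -0.001, -2.0), (0.0317, -0.001, -1.5), (0.0317, 0.0, -3.5)]
L side 228.66666666666666 255.0 [(0.0655, 0.0, -3.0), (0.0656, 0.001, -4.0), (0.0658, 0.0, -3.5), (0.066, 0.0, -2.5)]
R top 249.0 255.0 [(0.0262, -0.002, 3.5), (0.0263, -0.002, 4.0), (0.0263, -0.001, 4.5), (0.0265, -0.001, 5.0)]
R side 229.0 255.0 [(0.0213, 0.002, 7.0), (0.0218, 0.003, 8.0), (0.022, 0.001, 5.5), (0.022, 0.002, 6.0)]
hr .012
L top 248.33333333333334 255.0 [(0.0232, 0.0, -3.5), (0.0232, 0.0, -2.5), (0.0235, 0.0, -3.0), (0.0238, 0.0, -4.0)]
L side 228.66666666666666 255.0 [(0.059, 0.001, -4.0), (0.0595, 0.001, -3.5), (0.0598, 0.002, -5.0), (0.0598, 0.0, -3.0)]
R top 249.0 255.0 [(0.0201, -0.001, 4.5), (0.0202, -0.001, 5.0), (0.0205, -0.002, 3.5), (0.0206, -0.001, 4.0)]
R side 229.0 255.0 [(0.0212, 0.002, 7.0), (0.0215, 0.001, 5.5), (0.0218, 0.002, 6.0), (0.0219, 0.002, 6.5)]
```

Left is about 3° short and right about 4.5–5° short. I'll push a little further, right latch first.

```bash
python3 -c "
from plan import *
plan([.5627,-.1978],-1,[88.5]*10+[88.5],.0515,-1,.131)
plan([.5627,-.1978],-1,[88.5]*1,.0215,-1,.131)
print(sense()['ee_pos'],sense()['joint_positions'])" | sed 's/np.float64//g;s/[()]//g'
```

```text
dp [[-0.034, -1.542, 0.902], [-0.034, -1.542, 0.902], [-0.034, -1.542, 0.902], [-0.034, -1.542, 0.902], [-0.034, -1.542, 0.902], [-0.034, -1.542, 0.902], [-0.034, -1.542, 0.902], [-0.034, -1.542, 0.902], [-0.034, -1.542, 0.902], [-0.034, -1.542, 0.902]]
rot [[0, 0, 0.0219], [0, 0, 0.0219], [0, 0, 0.0219], [0, 0, 0.0219], [0, 0, 0.0219], [0, 0, 0.0219], [0, 0, 0.0219], [0, 0, 0.0219], [0, 0, 0.0219], [0, 0, 0.0219]]
dp [[0.0, 0.0, 0.0]]
rot [[0, 0, -0.0]]
dp [[-0.013, -1.841, 0.902]]
rot [[0, 0, 0.0219]]
[ 0.35904729 -0.14139078  0.22116026] [-6.66409306e-01 -3.88305332e-02  1.90183722e+00  3.43825942e-05
  1.27894523e+00  2.43267851e+00]
```

{"name": "arm_command", "arguments": {"dp": [[0,-0.4,0],[0,-0.9,0],[0,-0.9,0],[0,-0.9,0]], "rot": [[0,0,0],[0,0,0],[0,0,0],[0,0,0]]}}

```text
clock: 21.55
ee_pos: [0.4481, -0.1373, 0.2207]
orientation: [0.0, 0.722, -0.692, -0.001]
wrist_force: [-0.8, 0.3, 0.1]
opening: -0.0001
gripper_force: 0.0
```

{"name": "arm_command", "arguments": {"dp": [[-0.01,-0.3,0.2],[-0.01,-0.6,0.5],[-0.01,-0.6,0.9],[-0.01,-0.7,0.9],[-0.01,-0.8,0.9],[-0.01,-0.87,0.9],[-0.01,-0.91,0.9],[-0.01,-0.94,0.9],[-0.01,-0.94,0.9],[-0.01,-0.94,0.9]], "rot": [[0,0,0],[0,0,0],[0,0,0],[0,0,0],[0,0,0],[0,0,0],[0,0,0],[0,0,0],[0,0,0],[0,0,0]]}}

```text
clock: 22.8
ee_pos: [0.5426, -0.1327, 0.1313]
orientation: [-0.0, 0.722, -0.692, 0.0]
wrist_force: [0.5, 0.3, -0.1]
opening: -0.0002
gripper_force: 0.0
```

{"name": "arm_command", "arguments": {"dp": [[0,0.2,0],[0,0.4,0],[0,0.4,-0.5],[0,0.5,-0.9],[0,1,-0.9],[0,1,-0.9]], "rot": [[0,0,0],[0,0,0],[0,0,0],[0,0,0],[0,0,0],[0,0,0]]}}

```text
clock: 23.55
ee_pos: [0.44, -0.1363, 0.2215]
orientation: [0.0, 0.721, -0.693, -0.0]
wrist_force: [-0.1, 0.5, -0.0]
opening: -0.0
gripper_force: 0.0
```

{"name": "arm_command", "arguments": {"dp": [[0,0.4,0],[0,0.8,0],[0,0.8,0]], "rot": [[0,0,0],[0,0,0],[0,0,0]]}}

```text
clock: 23.92
ee_pos: [0.3614, -0.14, 0.2212]
orientation: [-0.0, 0.721, -0.693, -0.0]
wrist_force: [1.1, 0.7, -0.1]
opening: -0.0001
gripper_force: 0.0
```

```bash
python3 v3.py g|grep xx; python3 fit.py g; python3 -c "
from plan import *
print(sense()['ee_pos'],sense()['orientation'],sense()['joint_positions'])"
```

```text
L top 248.33333333333334 255.0 [(0.0227, 0.0, -3.5), (0.0228, 0.0, -2.5), (0.023, 0.0, -3.0), (0.0233, 0.0, -4.0)]
L side 228.66666666666666 255.0 [(0.0591, 0.001, -4.0), (0.0596, 0.001, -3.5), (0.0599, 0.0, -3.0), (0.0599, 0.002, -5.0)]
R top 249.0 255.0 [(0.0194, -0.001, 1.0), (0.0196, -0.001, 0.5), (0.0202, 0.0, 2.0), (0.0205, -0.001, 1.5)]
R side 229.0 255.0 [(0.0219, 0.002, 3.0), (0.0223, 0.001, 1.0), (0.0227, 0.002, 2.5), (0.0228, 0.002, 1.5)]
[ 0.36303692 -0.14021502  0.22116915] [-2.19779868e-05  7.21961889e-01 -6.91932804e-01 -1.56361319e-04] [-6.57350618e-01 -3.23471500e-02  1.89564677e+00  8.04547880e-05
  1.27859929e+00  2.44174812e+00]
```

{"name": "arm_command", "arguments": {"dp": [[0,-0.4,0],[0,-0.9,0],[0,-0.9,0],[0,-0.9,0]], "rot": [[0,0,0],[0,0,0],[0,0,0],[0,0,0]]}}

```text
clock: 24.92
ee_pos: [0.4521, -0.1361, 0.2207]
orientation: [0.0, 0.722, -0.692, -0.001]
wrist_force: [-0.2, 0.0, -0.8]
opening: -0.0
gripper_force: 0.0
```

{"name": "arm_command", "arguments": {"dp": [[0,-0.3,0.2],[0,-0.6,0.5],[0,-0.6,0.9],[0,-0.7,0.9],[0,-0.8,0.9],[0,-0.86,0.9],[0,-0.89,0.9],[0,-0.912,0.9],[0,-0.912,0.9],[0,-0.912,0.9]], "rot": [[0,0,0],[0,0,0],[0,0,0],[0,0,0],[0,0,0],[0,0,0],[0,0,0],[0,0,0],[0,0,0],[0,0,0]]}}

```text
clock: 26.18
ee_pos: [0.5436, -0.1326, 0.1313]
orientation: [-0.0, 0.722, -0.692, 0.0]
wrist_force: [-0.8, 0.2, -0.1]
opening: -0.0001
gripper_force: 0.1
```

{"name": "arm_command", "arguments": {"dp": [[0,0.2,0],[0,0.4,0],[0,0.4,-0.5],[0,0.6,-0.9],[0,0.9,-0.9],[-0.5,0.9,-0.9],[-1,0.9,-0.9],[-1,0.9,-0.9],[-1,0.9,-0.9]], "rot": [[0,0,0],[0,0,0],[0,0,0],[0,0,0],[0,0,0],[0,0,0],[0,0,0],[0,0,0],[0,0,0]]}}

```text
clock: 27.3
ee_pos: [0.4498, -0.0367, 0.2215]
orientation: [0.0, 0.722, -0.692, 0.0]
wrist_force: [-0.6, 0.3, -0.0]
opening: -0.0001
gripper_force: 0.0
```

```bash
python3 -c "
from plan import *
s=sense();p=np.array(s['ee_pos']);w,x,y,z=s['orientation'];print(p,s['clock'])
print(R.from_quat([x,y,z,w]).inv().apply(np.array([.5466,.0013,.132])-p)*10)"
```

```text
[ 0.44977508 -0.03668876  0.2214621 ] 27.3
[-0.3385057  -0.98318785  0.89494325]
```

{"name": "arm_command", "arguments": {"dp": [[-0.34,-0.2,0],[-0.34,-0.6,0.1],[-0.34,-0.65,0.5],[-0.34,-0.65,0.89],[-0.34,-0.75,0.89],[-0.34,-0.86,0.89],[-0.34,-0.92,0.89],[-0.34,-0.96,0.89],[-0.34,-0.983,0.89],[-0.34,-0.983,0.89]], "rot": [[0,0,0],[0,0,0],[0,0,0],[0,0,0],[0,0,0],[0,0,0],[0,0,0],[0,0,0],[0,0,0],[0,0,0]]}}

```text
clock: 28.55
ee_pos: [0.5465, 0.0016, 0.1326]
orientation: [-0.0, 0.722, -0.692, 0.0]
wrist_force: [-1.4, 0.1, -0.1]
opening: 0.0002
gripper_force: 0.2
```

{"name": "arm_command", "arguments": {"dp": [[0,0,0],[0,0.2,0],[0,0.4,0],[0,0.4,-0.5],[0,0.6,-0.9],[0,1,-0.9],[0,1,-0.9],[0,1,-0.9]], "rot": [[0,0,0],[0,0,0],[0,0,0],[0,0,0],[0,0,0],[0,0,0],[0,0,0],[0,0,0]]}}

```text
clock: 29.55
ee_pos: [0.447, -0.0026, 0.2225]
orientation: [-0.0, 0.722, -0.692, 0.0]
wrist_force: [-0.3, -0.2, 0.2]
opening: 0.0001
gripper_force: 0.0
```

{"name": "arm_command", "arguments": {"dp": [[0.2,0.4,0],[0.5,0.8,0],[1,0.8,0],[1,0.8,0],[1,0.8,0]], "rot": [[0,0,0],[0,0,0],[0,0,0],[0,0,0],[0,0,0]]}}

```text
clock: 30.18
ee_pos: [0.3712, -0.106, 0.222]
orientation: [-0.0, 0.721, -0.693, -0.001]
wrist_force: [0.4, -0.3, -0.2]
opening: 0.0001
gripper_force: 0.0
```

```bash
python3 v3.py k|grep xx; python3 fit.py k
```

```text
L top 249.0 255.0 [(0.0218, 0.0, -0.5), (0.0219, 0.0, 0.0), (0.0221, 0.0, 0.5), (0.0226, 0.0, -1.0)]
L side 228.66666666666666 255.0 [(0.0595, 0.001, -1.5), (0.0596, 0.002, -2.5), (0.0597, 0.002, -2.0), (0.0598, 0.001, -1.0)]
R top 249.33333333333334 255.0 [(0.018, -0.001, -1.0), (0.0183, -0.001, -0.5), (0.0185, -0.001, -1.5), (0.0192, -0.002, -2.0)]
R side 229.0 255.0 [(0.0217, 0.002, 3.0), (0.0221, 0.002, 2.5), (0.0222, 0.002, 2.0), (0.0222, 0.001, 1.0)]
```

View pics/k.png

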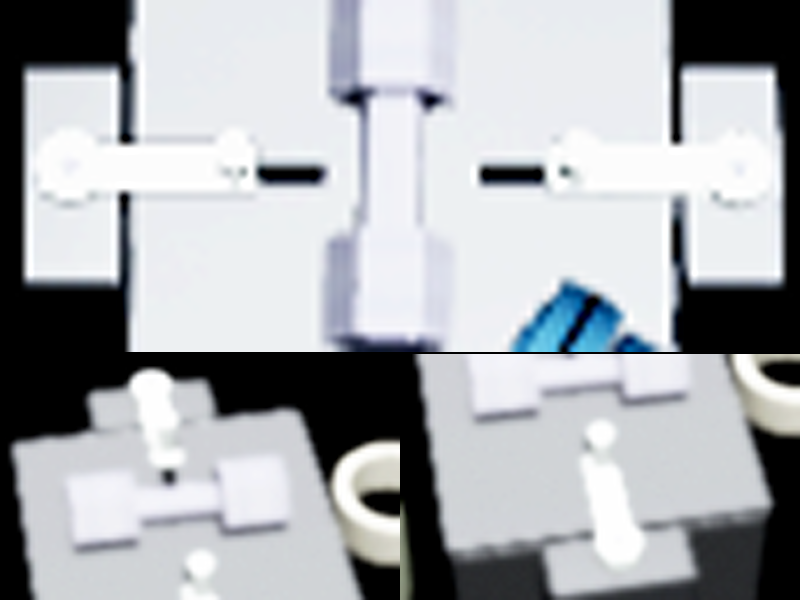

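Top view: both arms now lie flat along the rib. Their lower edges sit on row ~193 all the way along, between hubs (70,167) and (738,167), and the fit puts them within about 1° in this view. Dumbbell and lid haven't moved, and the tool is clear of everything.

```bash
python3 -c "
from workcell import *
print(job_done())"
```

```text
the job is handed in; nothing more can be done
None
```

Both latches are turned over the lid in line with the rib, and the job is handed in. The top camera puts each within about 1° of locked; the side camera's fit is looser, at 1.5–3° short. The lid and the dumbbell on it did not move, and the arm ended clear of everything.

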